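Unload the turned wheels and rack the empty carrier

TASK

Take the stack of three turned wheels off the carrier's post and lay each one flat inside the dish that matches it: the small wheel in the smallest dish, the medium wheel in the middle-sized one, the large wheel in the largest. When all three are in their dishes, put the empty carrier on the four-post stand, fully home with a pin through every corner hole. Leave the jar and the brush where they are.

Things in the scene. Friction and masses are not known exactly. Their poses are not given: they have to be found in the camera images.
- wheel_small: bored turned wheel blank of pale wood, a flat ring: outer diameter 44 mm, round bore 26 mm, thickness 18 mm. At the start it is the top one of three wheels stacked on the carrier's square post, its underside 46 mm above the bench. Origin: centre of its underside; z is its axis, up
- wheel_medium: bored turned wheel blank of pale wood, a flat ring: outer diameter 56 mm, round bore 26 mm, thickness 18 mm. At the start it is the middle one of three wheels stacked on the carrier's square post, its underside 28 mm above the bench. Origin: centre of its underside; z is its axis, up
- wheel_large: bored turned wheel blank of pale wood, a flat ring: outer diameter 68 mm, round bore 26 mm, thickness 18 mm. At the start it is the bottom one of three wheels stacked on the carrier's square post, its underside 10 mm above the bench. Origin: centre of its underside; z is its axis, up
- dish_small: the smallest of three shallow round dark wood dishes with grey-lined floor, fixed to the bench, told apart by size: outer diameter 78 mm, recess diameter 66 mm (22 mm wider than the small wheel), recess floor 5 mm and rim 8 mm above the bench. Origin: centre of its underside, on the bench
- dish_medium: the middle-sized of three shallow round dark wood dishes with grey-lined floor, fixed to the bench, told apart by size: outer diameter 90 mm, recess diameter 78 mm (22 mm wider than the medium wheel), recess floor 5 mm and rim 8 mm above the bench. Origin: centre of its underside, on the bench
- dish_large: the largest of three shallow round dark wood dishes with grey-lined floor, fixed to the bench, told apart by size: outer diameter 102 mm, recess diameter 90 mm (22 mm wider than the large wheel), recess floor 5 mm and rim 8 mm above the bench. Origin: centre of its underside, on the bench
- carrier: loose plywood tray, 170 (x) x 130 (y) x 10 mm, about 0.35 kg, flat on the bench at first. In its centre stands a dark square wooden post, its handle: 14 x 14 mm, sides along the tray's x and y, top 64 mm above the tray's underside (level with the top wheel). Four 14 mm through holes at x = +-70, y = +-50 mm. Origin: centre of its underside; z up
- stand: dark wooden stand fixed to the bench: base 180 (x) x 140 (y) x 15 mm, four round posts 22 mm thick at x = +-70, y = +-50 mm with flat shoulders 50 mm above the bench, on each a steel pin 8 mm thick, 20 mm high, tapered over its last 6 mm. The carrier rests on the shoulders, pins through its holes, either way round. Origin: centre of its underside
- oil_jar: bystander: loose amber glass jar with a steel cap, 56 mm across, 85 mm high. Origin: centre of its underside
- brush: bystander: loose flat bench brush lying down, 200 mm long, 42 mm wide, 20 mm high. Origin: on the bench under its middle; x along its length, handle to -x

How it is judged (in metres and radians):
On the way, in this order (a step that is already met when the one before it is completed fails the run):
1. all three wheels lie flat in their own dishes (horizontal distance between wheel_small and dish_small below 0.0125 m and z of wheel_small in the frame of dish_small between 0.0035 and 0.0065 m and angle between each of wheel_small, wheel_medium, wheel_large's own z axis and vertical below 0.05 rad and linear speed of each of wheel_small, wheel_medium, wheel_large below 0.02 m/s and horizontal distance between wheel_medium and dish_medium below 0.0125 m and z of wheel_medium in the frame of dish_medium between 0.0035 and 0.0065 m and horizontal distance between wheel_large and dish_large below 0.0125 m and z of wheel_large in the frame of dish_large between 0.0035 and 0.0065 m), for 0.2 s.
2. the empty carrier is home on the stand's four posts (horizontal distance between carrier and stand below 0.006 m and z of carrier in the frame of stand between 0.0475 and 0.0525 m and angle between carrier's own z axis and vertical below 0.03 rad and angle between the x axis of carrier and the x axis of stand, either way round below 0.1 rad and linear speed of carrier below 0.02 m/s), for 0.2 s.
At the end, for the whole second after the job is handed in: Wheels at rest in their own dishes: tilt < 0.05 rad, underside within 1.5 mm of the recess floor, centres within 12.5 mm. Carrier at rest on the stand: tilt < 0.03 rad, underside 50 +- 2.5 mm above the stand's, centres within 6 mm, x axes within 0.1 rad either way round (all of step 1 and all of step 2); the robot touches nothing.
It fails at once if the jar or the brush is pushed more than 30 mm or the jar tipped (distance of any of oil_jar, brush from where it was at the start of the episode above 0.03 m or angle between oil_jar's own z axis and vertical above 0.3 rad).
It also fails if it takes over 128 s, if anything falls off the work surface, if the arm or the gripper's body presses on something with over 40 N, if the wrist force passes 120 N, or if a joint passes its speed limit or range.

ROBOT

A 6-joint arm with a two-finger parallel gripper is mounted at the origin on the work surface. World frame = base frame: x ahead of the robot, y to its left, z up, the work surface at z = 0. Lengths are in mm, angles in rad, forces in N, time in s.
With the tool pointing down it reaches from about 275 to 750 mm from the base axis. Payload 10.2 kg.
Tool frame: the origin (TCP) lies at the very end of the fingers, on their centre line; the grasp point (between the pads) lies 19 mm behind it; x points along the fingers, y is the direction in which the jaws open and shut, and the axes are right-handed (so a half turn about x gives the same grasp; the last joint's range is limited). The gripper opens to 85 mm and grips with 20 to 120 N. Pads are 22 mm wide; open, the fingers measure 114 mm over their backs; the gripper's body (76 mm by 85 mm) begins 54 mm behind the grasp point. The pads swing forward as they close: fully open they stand 13 mm farther back than shut.
Start: joints at [1.092, 0.313, 1.498, -0, 1.331, -0.223], TCP at [132.848, 507.92, 231.294] pointing down, gripper open.
Joint ranges: [-2.94, 2.94], [-0.97, 2.17], [0.19, 2.56], [-1.23, 4.37], [0.02, 3.11], [-2.88, 2.88]. Speed limits (rad/s): [2.39, 2.39, 3.01, 3.14, 3.14, 3.14].

INTERFACE

Orientations are given as a unit quaternion [w, x, y, z].
In Python, from rig import ctrl, viewer, order gives the robot as it stands. The module is installed in compiled form; this text tells all that it offers.
- The arm moves only by the tool carry_out, never from a script. Its argument "deltas" is a list of rows, each a list of 7 numbers: the gripper command: -1 is fully open, 1 is shut, values between are in proportion, then the shift along the tool's x, y, z in mm, then the turn, a rotation vector about the tool's x, y, z in degrees. A call has exactly 5 rows; each row is the pose to reach, as a shift and turn from the pose commanded when the call began, along the tool's axes at that moment; what a row does not reach only later rows make up. A row lasts 1/8 s, in which the tool goes at most 62.5 mm and 10.7 degrees, less where a joint would pass 70% of its speed; a pose out of reach is approached as far as the arm can. A call with a gripper value outside its range is refused whole. The fingers move at their own pace and stop on an object; "newtons" is the grip in N (left out, the last holds). Time passes only in rows, so rows that repeat a pose let the fingers close, or fill a call up. It gives the time, the measured TCP pose, the force and the opening at its end, in the units of the state.
- ctrl.sense(): the state, without advancing time (a new reading comes with each control period).
- viewer.capture(name): name is "side" or "top"; returns the picture (400x640x3 uint8, red, green, blue); there is no depth.
- viewer.calibration(name): a dict with "fx", "fy", "cx", "cy" (pixels), "xyz" and "attitude" of the camera in the world. Camera axes: x right, y down, z forward; pixel columns grow to the right and rows downward; lengths in mm; the calibration is good to about 2 mm. A picture is of the moment at which its call begins. calibration takes no time and is no camera call.
- order.finish_job(): hands the job in, once; it reports no verdict.
The state is a dict: "time_s": time; "joints": joint angles; "dq": joint speeds; "tau": joint torques, N m; "eef_pos": TCP position; "ee_rot": TCP orientation; "force": force on the tool from outside, world axes, zero at the start; "wrist_torque": the same for the moment, N m; "grip_width": opening from 0.0 (shut) to 1.0 (fully open).
Only numpy, scipy, OpenCV 4.12 (cv2) and the standard library are available. Lean on these libraries where they do the work, as an engineer would, in place of code of your own. Each camera call takes 0.05 s, during which the arm holds its last target. There are 200 camera calls.

## Working session

There is one attempt and no reset: what is moved stays moved. The work goes in short steps, Python scripts to look and compute and a tool call to move; the robot and the scene stay as the last step left them, time stands still between calls to the robot, and variables do not carry over. Pictures are saved under pics/ and viewed, about 12 in all and at most 16, crops included, and the job is handed in when it is done.

Besides the shell and the picture viewer there is one more tool, called by a JSON object that holds its "method" and its "body". carry_out: Moves the arm, as the interface text tells. Its arguments: {"type":"object","properties":{"deltas":{"type":"array"},"newtons":{"type":"number"}},"required":["deltas"]}

```bash
mkdir -p pics
python3 - <<'E'
from rig import ctrl, viewer
import cv2
for n in("top","side"):
    im=viewer.capture(n); cv2.imwrite(f"pics/{n}0.png",im[:,:,::-1]); print(viewer.calibration(n))
print(ctrl.sense())
E
```

```text
{'fx': 458.4528119568269, 'fy': 458.4528119568269, 'cx': 320.8768894033339, 'cy': 202.19810743973886, 'xyz': array([ 381.62840673,   20.03070693, 1158.50763952]), 'attitude': array([ 0.05642158, -0.69590722,  0.71210207, -0.07375896])}
{'fx': 369.3327322272096, 'fy': 369.3327322272096, 'cx': 318.44102648216887, 'cy': 197.0212477574891, 'xyz': array([153.22200739, 466.7148303 , 711.04851135]), 'attitude': array([ 0.14052077, -0.36185234,  0.85058467, -0.35471468])}
{'time_s': 0.1, 'joints': array([ 1.09162314e+00,  3.13353194e-01,  1.49834190e+00, -8.80659729e-07,
        1.33098608e+00, -2.23390866e-01]), 'dq': array([ 0.00107581, -0.00124271, -0.00102763,  0.00251213, -0.00139697,
       -0.0012571 ]), 'tau': array([ 2.87229508e-03, -4.12898898e+01, -2.60141534e+01, -1.72762007e-04,
        3.03978341e-03, -1.22646929e-05]), 'eef_pos': array([132.72941677, 507.71706266, 230.82043814]), 'ee_rot': array([ 0.70119965,  0.08982485,  0.70146394, -0.09054775]), 'force': array([ 0.11748963, -0.04700689,  0.31281862]), 'wrist_torque': array([-0.00089508,  0.0147765 ,  0.02270949]), 'grip_width': 1.0006409505749305}
```

View pics/top0.png

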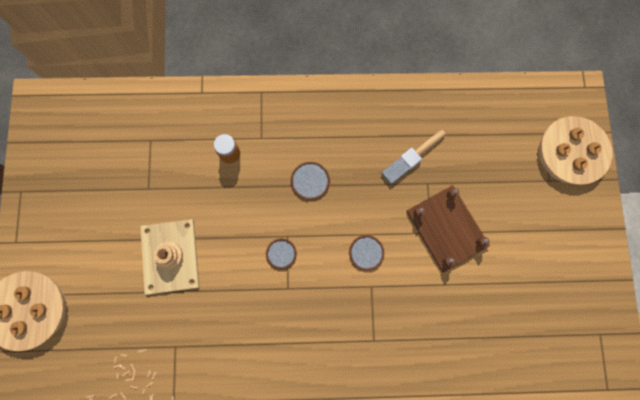

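View pics/side0.png

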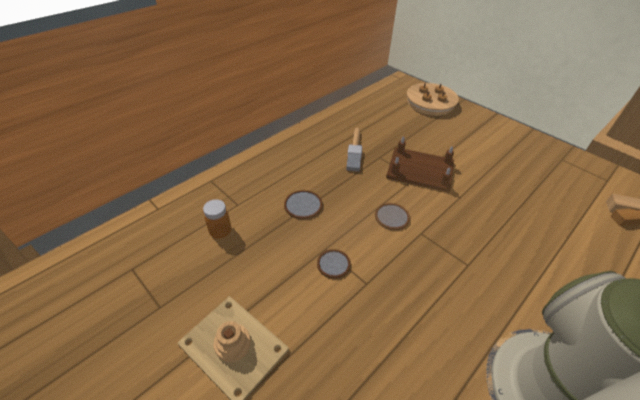

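```bash
cat > h.py <<'E'
import numpy as np, cv2
from scipy.spatial.transform import Rotation as R
from rig import ctrl, viewer
def Rq(q): return R.from_quat(np.r_[q[1:],q[0]]).as_matrix()
def ray(n,u,v,z):
    c=viewer.calibration(n); d=Rq(c["attitude"])@[(u-c["cx"])/c["fx"],(v-c["cy"])/c["fy"],1]
    return c["xyz"]+d*(z-c["xyz"][2])/d[2]
def proj(n,p):
    c=viewer.calibration(n); q=Rq(c["attitude"]).T@(np.asarray(p,float)-c["xyz"])
    return np.array([q[0]/q[2]*c["fx"]+c["cx"],q[1]/q[2]*c["fy"]+c["cy"]])
def tool(): # columns = tool axes in world
    return Rq(ctrl.sense()["ee_rot"])
E
python3 - <<'E'
from h import *
np.set_printoptions(precision=1,suppress=True)
for n in("top","side"):
    im=cv2.imread(f"pics/{n}0.png"); hsv=cv2.cvtColor(im,cv2.COLOR_BGR2HSV)
    m=((hsv[...,1]<60)&(hsv[...,2]>60)&(hsv[...,2]<190)).astype('uint8')
    k,l,s,c=cv2.connectedComponentsWithStats(m)
    for i in range(1,k):
        if 150<s[i,4]<3000: 
            P=ray(n,*c[i],5); ys,xs=np.where(l==i)
            W=np.array([ray(n,x,y,5)[:2] for x,y in zip(xs,ys)])
            print(n,c[i],s[i,4],P, W.max(0)-W.min(0))
t=cv2.imread("pics/top0.png"); s=cv2.imread("pics/side0.png")
a=cv2.resize(t[205:305,130:210],None,fx=4,fy=4,interpolation=cv2.INTER_CUBIC)
b=cv2.resize(t[180:280,400:500],None,fx=4,fy=4,interpolation=cv2.INTER_CUBIC)
cv2.imwrite("pics/c1.png",np.hstack([a,b]))
a=cv2.resize(s[290:400,175:295],None,fx=3,fy=3,interpolation=cv2.INTER_CUBIC)
b=cv2.resize(s[120:230,370:470],None,fx=3,fy=3,interpolation=cv2.INTER_CUBIC)
cv2.imwrite("pics/c2.png",np.hstack([a,b]))
E
```

```text
top [ 8.7 79.7] 1872 [944.1 808.5   5. ] [411.6 116.8]
top [397.3 169.6] 456 [ 678.7 -212.4    5. ] [ 79.2 104.8]Traceback (most recent call last):
  File "<stdin>", line 10, in <module>
  File "h.py", line 6, in ray
    c=viewer.calibration(n); d=Rq(c["attitude"])@[(u-c["cx"])/c["fx"],(v-c["cy"])/c["fy"],1]
ValueError: time passes only in moves, steps and waits
```

```bash
python3 - <<'E'
import re
s=open('h.py').read()
s=s.replace("def ray",'''C={}
def cal(n):
    if n not in C: C[n]=viewer.calibration(n)
    return C[n]
def ray''').replace("c=viewer.calibration(n)","c=cal(n)")
open('h.py','w').write(s)
E
python3 - <<'E'
from h import *
np.set_printoptions(precision=1,suppress=True)
for n,pts in(("top",((310,181),(281,254),(367,253))),("side",((303,205),(334,264),(393,217)))):
    im=cv2.imread(f"pics/{n}0.png")
    for u,v in pts:
        print(n,im[v,u])
        m=(abs(im.astype(int)-im[v,u]).max(2)<28).astype('uint8')
        k,l,s,c=cv2.connectedComponentsWithStats(m,connectivity=4); i=l[v,u]
        ys,xs=np.where(l==i)
        W=np.array([ray(n,x,y,5)[:2] for x,y in zip(xs,ys)])
        print(c[i],s[i,4],ray(n,*c[i],5),(W.max(0)+W.min(0))/2, W.max(0)-W.min(0))
t=cv2.imread("pics/top0.png"); s=cv2.imread("pics/side0.png")
a=cv2.resize(t[205:305,130:210],None,fx=4,fy=4,interpolation=cv2.INTER_CUBIC)
b=cv2.resize(t[180:280,400:500],None,fx=4,fy=4,interpolation=cv2.INTER_CUBIC)
cv2.imwrite("pics/c1.png",np.hstack([a,b]))
a=cv2.resize(s[290:400,175:295],None,fx=3,fy=3,interpolation=cv2.INTER_CUBIC)
b=cv2.resize(s[120:230,370:470],None,fx=3,fy=3,interpolation=cv2.INTER_CUBIC)
cv2.imwrite("pics/c2.png",np.hstack([a,b]))
E
```

```text
top [167 158 153]
[309.8 180.4] 840 [654.2  15.9   5. ] [654.3  15.5] [82.5 82.9]
top [163 153 146]
[280.7 253.6] 480 [467.8  92.7   5. ] [466.9  93.2] [60.1 62.4]
top [166 156 153]
[366.3 252.5] 671 [ 465.4 -122.     5. ] [ 465.6 -121.6] [72.8 71.2]
side [127 123 123]
[302.7 203.8] 595 [657.5  14.8   5. ] [658.7  14.4] [85.9 84.1]
side [127 123 122]
[333.5 263.2] 481 [470.5  91.3   5. ] [470.8  90.9] [60.1 61.9]
side [115 120 128]
[392.1 215.7] 499 [ 468.  -123.9    5. ] [ 468.5 -124.5] [73.9 74.7]
```

View pics/c1.png

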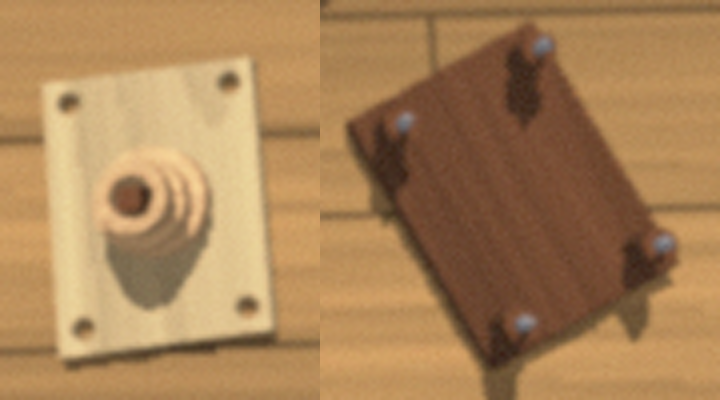

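View pics/c2.png

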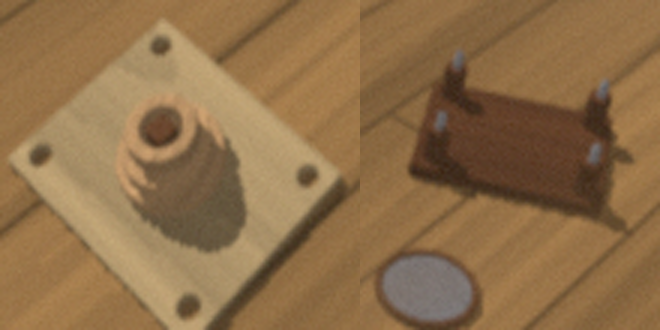

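Run:
```python
from h import *
from scipy.optimize import least_squares
np.set_printoptions(precision=2,suppress=True)
ct=[((a+.5)/4-.5+130,(b+.5)/4-.5+205) for a,b in((68,102),(229,82),(84,328),(247,307))]
cs=[((a+.5)/3-.5+175,(b+.5)/3-.5+290) for a,b in((160,45),(40,154),(307,176),(188,306))]
st=[((a-320+.5)/4-.5+400,(b+.5)/4-.5+180) for a,b in((403,122),(542,47),(664,243),(526,323))]
ss=[((a-360+.5)/3-.5+370,(b+.5)/3-.5+120) for a,b in((460,60),(603,88),(440,122),(595,153))]
for nm,T,S,z in(("carrier",ct,cs,10),("stand",st,ss,62)):
  for n,px in(("top",T),("side",S)):
    P=np.array([ray(n,*p,z)[:2] for p in px]); c=P.mean(0)
    best=None
    for y0 in np.linspace(0,np.pi,7)[:-1]:
      def f(q):
        r=R.from_euler('z',q[2]).as_matrix()[:2,:2]
        M=np.array([(70,50),(70,-50),(-70,50),(-70,-50)])@r.T+q[:2]
        D=np.linalg.norm(P[:,None]-M[None],axis=2)
        return D.min(1)
      o=least_squares(f,[*c,y0],x_scale=[10,10,.1])
      if best is None or o.cost<best.cost: best=o
    print(nm,n,best.x,np.degrees(best.x[2]),"resid",f(best.x)); 
# wheel top bore centre
print("bore top",ray("top",(130+.5)/4-.5+130,(197+.5)/4-.5+205,64),"side",ray("side",(161+.5)/3-.5+175,(127+.5)/3-.5+290,64))
print(tool()); print(ctrl.sense()["eef_pos"])
```

```text
carrier top [469.14 368.85   3.25] 186.1704325995378 resid [0.37 0.1  0.56 0.44]
carrier side [472.18 367.72   0.11] 6.095844293918291 resid [0.36 0.3  0.44 0.37]
stand top [ 522.15 -328.78    0.48] 27.73722330613839 resid [0.41 1.38 0.46 1.  ]
stand side [ 523.27 -328.28    0.49] 27.82880416713045 resid [2.3  0.92 1.8  1.24]
bore top [469.21 368.44  64.  ] side [471.57 367.12  64.  ]
[[-0.    0.25  0.97]
 [-0.    0.97 -0.25]
 [-1.   -0.   -0.  ]]
[132.73 507.72 230.82]
```

{"method": "carry_out", "body": {"deltas": [[-1, 8, -7.1, 51.7, 9.9, 0, 0], [-1, 16, -14.2, 103.4, 19.8, 0, 0], [-1, 24, -21.3, 155.1, 29.7, 0, 0], [-1, 32, -28.3, 206.9, 39.5, 0, 0], [-1, 40, -35.4, 258.6, 49.4, 0, 0]], "newtons": 50}}

```text
time_s: 0.72
eef_pos: [375.5, 407.3, 190.8]
ee_rot: [0.598, 0.377, 0.598, -0.377]
force: [0.3, 0.9, 0.1]
grip_width: 0.999
```

{"method": "carry_out", "body": {"deltas": [[-1, 20, 25, 28, 7, 0, 0], [-1, 45, 50, 56, 14, 0, 0], [-1, 70, 69.3, 78.2, 19.8, 0, 0], [-1, 91, 69.3, 78.2, 19.8, 0, 0], [-1, 91, 69.3, 78.2, 19.8, 0, 0]]}}

```text
time_s: 1.35
eef_pos: [469.9, 367.6, 98.6]
ee_rot: [0.525, 0.471, 0.527, -0.474]
force: [0.4, -0.6, 0.1]
grip_width: 0.998
```

Run:
```python
from h import *
s=ctrl.sense();print(s["eef_pos"],tool().round(3).tolist(),s["joints"].round(2))
t=viewer.capture("top")[:,:,::-1]; s=viewer.capture("side")[:,:,::-1]
a=cv2.resize(t[190:310,110:240],(433,400),interpolation=cv2.INTER_CUBIC)
b=cv2.resize(s[270:400,160:300],(364,338),interpolation=cv2.INTER_CUBIC)
b=np.vstack([b,np.zeros((62,364,3),'uint8')])
cv2.imwrite("pics/d1.png",np.hstack([a,b]))
```

```text
[469.86801052 367.62981466  98.58218566] [[-0.003, 0.994, 0.107], [-0.002, 0.107, -0.994], [-1.0, -0.004, 0.001]] [0.47 0.6  1.43 0.   1.12 0.36]
```

View pics/d1.png

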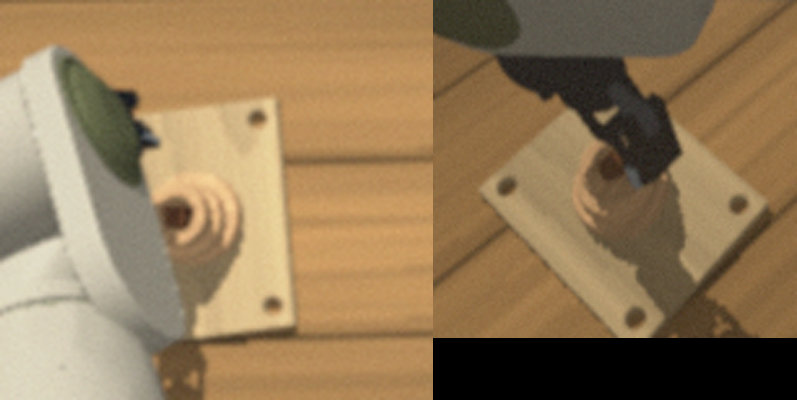

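{"method": "carry_out", "body": {"deltas": [[-1, 25, 0, 0, 0, 0, 0], [-1, 51, 0, 0, 0, 0, 0], [-1, 51, 0, 0, 0, 0, 0], [0.2, 51, 0, 0, 0, 0, 0], [1, 51, 0, 0, 0, 0, 0]], "newtons": 50}}

```text
time_s: 2.08
eef_pos: [471.2, 368.7, 50.8]
ee_rot: [0.526, 0.473, 0.526, -0.472]
force: [0.2, 0.4, 0.3]
grip_width: 0.605
```

{"method": "carry_out", "body": {"deltas": [[1, 0, 0, 0, 0, 0, 0], [1, 0, 0, 0, 0, 0, 0], [1, 0, 0, 0, 0, 0, 0], [1, 0, 0, 0, 0, 0, 0], [1, 0, 0, 0, 0, 0, 0]]}}

```text
time_s: 2.7
eef_pos: [471.1, 368.6, 51.0]
ee_rot: [0.526, 0.473, 0.526, -0.472]
force: [-2.2, -0.6, 7.7]
grip_width: 0.487
```

{"method": "carry_out", "body": {"deltas": [[1, -15, 0, 0, 0, 0, 0], [1, -35, 0, 0, 0, 0, 0], [1, -60, 0, 0, 0, 0, 0], [1, -70, -3, 25, 0, 0, 0], [1, -70, -9, 80, 0, 0, 0]]}}

```text
time_s: 3.32
eef_pos: [470.7, 288.0, 121.2]
ee_rot: [0.527, 0.473, 0.526, -0.471]
force: [-0.1, 0.0, -0.4]
grip_width: 0.488
```

{"method": "carry_out", "body": {"deltas": [[1, 0, -6.3, 55, 0, 0, 0], [1, 0, -12.5, 110, 0, 0, 0], [1, 0, -18.5, 160, 0, 0, 0], [1, 0, -22.2, 194.5, 0, 0, 0], [1, 0, -22.2, 194.5, 0, 0, 0]]}}

```text
time_s: 3.95
eef_pos: [469.4, 90.2, 120.4]
ee_rot: [0.526, 0.474, 0.525, -0.473]
force: [-0.0, 0.8, 0.6]
grip_width: 0.491
```

Run:
```python
from h import *
s=ctrl.sense();print(s["eef_pos"],tool().round(3).tolist(),s["force"],s["grip_width"])
t=viewer.capture("top")[:,:,::-1]; s=viewer.capture("side")[:,:,::-1]
cv2.imwrite("pics/d2.png",np.vstack([t[150:400,100:500],s[130:400,100:500]]))
```

```text
[469.42274037  90.18406505 120.39469182] [[0.002, 0.995, 0.104], [-0.0, 0.104, -0.995], [-1.0, 0.002, 0.0]] [-3.55733261e-04  8.26833570e-01  6.26229156e-01] 0.49126259738562855
```

View pics/d2.png

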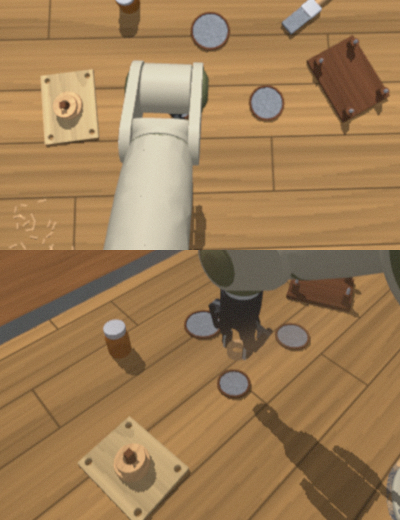

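{"method": "carry_out", "body": {"deltas": [[1, 40, 0, 0, 0, 0, 0], [1, 75, 0, 0, 0, 0, 0], [1, 98, 0, 0, 0, 0, 0], [1, 110, 0, 0, 0, 0, 0], [1, 110, 0, 0, 0, 0, 0]]}}

```text
time_s: 4.68
eef_pos: [469.0, 92.6, 9.3]
ee_rot: [0.526, 0.472, 0.526, -0.472]
force: [-0.3, -0.0, 1.3]
grip_width: 0.486
```

{"method": "carry_out", "body": {"deltas": [[1, 0, 0, 0, 0, 0, 0], [0.2, 0, 0, 0, 0, 0, 0], [-0.4, 0, 0, 0, 0, 0, 0], [-1, 0, 0, 0, 0, 0, 0], [-1, -5, 0, 0, 0, 0, 0]]}}

```text
time_s: 5.3
eef_pos: [468.8, 92.0, 14.3]
ee_rot: [0.526, 0.472, 0.526, -0.473]
force: [-0.2, 0.1, 0.4]
grip_width: 0.997
```

{"method": "carry_out", "body": {"deltas": [[-1, -30, 0, 0, 0, 0, 0], [-1, -70, 0, 0, 0, 0, 0], [-1, -86, 5.7, -50, 0, 0, 0], [-1, -86, 12, -107, 0, 0, 0], [-1, -86, 19, -165, 0, 0, 0]]}}

```text
time_s: 5.92
eef_pos: [470.2, 259.7, 101.1]
ee_rot: [0.526, 0.473, 0.526, -0.472]
force: [1.0, -0.8, 0.8]
grip_width: 1.0
```

{"method": "carry_out", "body": {"deltas": [[-1, 0, 6.5, -57, 0, 0, 0], [-1, 0, 12.2, -109.5, 0, 0, 0], [-1, 0, 12.2, -109.5, 0, 0, 0], [-1, 35, 12.2, -109.5, 0, 0, 0], [-1, 60, 12.2, -109.5, 0, 0, 0]]}}

```text
time_s: 6.55
eef_pos: [470.4, 367.3, 39.4]
ee_rot: [0.526, 0.472, 0.526, -0.473]
force: [0.1, 0.3, 0.1]
grip_width: 1.0
```

Run:
```python
from h import *
s=ctrl.sense();print(s["eef_pos"],tool().round(3).tolist(),s["force"],s["grip_width"])
t=viewer.capture("top")[:,:,::-1]; s=viewer.capture("side")[:,:,::-1]
cv2.imwrite("pics/d3.png",np.hstack([cv2.resize(t[190:310,110:310],(500,300)),cv2.resize(s[200:400,160:360],(300,300))]))
```

```text
[470.38331539 367.33353135  39.36377781] [[-0.001, 0.994, 0.107], [-0.001, 0.107, -0.994], [-1.0, -0.001, 0.001]] [0.09504428 0.31962875 0.08692573] 0.9998594529706153
```

View pics/d3.png

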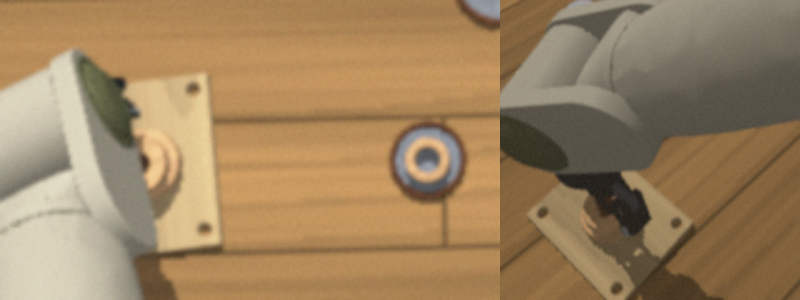

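{"method": "carry_out", "body": {"deltas": [[-1, 12, 0, 0, 0, 0, 0], [-1, 12, 0, 0, 0, 0, 0], [0.2, 12, 0, 0, 0, 0, 0], [1, 12, 0, 0, 0, 0, 0], [1, 12, 0, 0, 0, 0, 0]]}}

```text
time_s: 7.28
eef_pos: [471.1, 368.5, 29.6]
ee_rot: [0.526, 0.473, 0.526, -0.472]
force: [-1.4, -1.0, 6.8]
grip_width: 0.636
```

{"method": "carry_out", "body": {"deltas": [[1, 0, 0, 0, 0, 0, 0], [1, 0, 0, 0, 0, 0, 0], [1, 0, 0, 0, 0, 0, 0], [1, -12, 0, 0, 0, 0, 0], [1, -30, 0, 0, 0, 0, 0]]}}

```text
time_s: 7.9
eef_pos: [470.5, 368.2, 59.2]
ee_rot: [0.526, 0.472, 0.526, -0.473]
force: [0.1, -0.0, 0.4]
grip_width: 0.64
```

{"method": "carry_out", "body": {"deltas": [[1, -25, 0, 0, 0, 0, 0], [1, -55, 0, 0, 0, 0, 0], [1, -60, -4.6, 40, 0, 0, 0], [1, -60, -11.3, 98, 0, 0, 0], [1, -60, -18, 156, 0, 0, 0]]}}

```text
time_s: 8.52
eef_pos: [469.4, 209.8, 119.6]
ee_rot: [0.527, 0.473, 0.526, -0.472]
force: [0.8, 0.6, -0.2]
grip_width: 0.637
```

{"method": "carry_out", "body": {"deltas": [[1, 0, -6.7, 58, 0, 0, 0], [1, 0, -13.4, 116, 0, 0, 0], [1, 0, -20.1, 174, 0, 0, 0], [1, 0, -26.8, 232, 0, 0, 0], [1, 0, -32.3, 280, 0, 0, 0]]}}

```text
time_s: 9.15
eef_pos: [467.3, -72.9, 119.6]
ee_rot: [0.527, 0.473, 0.525, -0.472]
force: [0.4, 1.0, -1.5]
grip_width: 0.632
```

{"method": "carry_out", "body": {"deltas": [[1, 0, -6.1, 51.9, 0, 0, 0], [1, 0, -6.1, 51.9, 0, 0, 0], [1, 35, -6.1, 51.9, 0, 0, 0], [1, 70, -6.1, 51.9, 0, 0, 0], [1, 95, -6.1, 51.9, 0, 0, 0]]}}

```text
time_s: 9.78
eef_pos: [466.7, -122.0, 22.9]
ee_rot: [0.526, 0.472, 0.526, -0.472]
force: [0.8, -0.0, -0.3]
grip_width: 0.631
```

{"method": "carry_out", "body": {"deltas": [[1, 10, 0, 0, 0, 0, 0], [1, 17, 0, 0, 0, 0, 0], [1, 17, 0, 0, 0, 0, 0], [0.1, 17, 0, 0, 0, 0, 0], [-0.4, 17, 0, 0, 0, 0, 0]]}}

```text
time_s: 10.4
eef_pos: [467.0, -123.0, 6.7]
ee_rot: [0.526, 0.473, 0.526, -0.472]
force: [-0.5, 0.9, -0.5]
grip_width: 0.702
```

{"method": "carry_out", "body": {"deltas": [[-1, 0, 0, 0, 0, 0, 0], [-1, -8, 0, 0, 0, 0, 0], [-1, -40, 0, 0, 0, 0, 0], [-1, -80, 0, 0, 0, 0, 0], [-1, -90, 6.3, -55, 0, 0, 0]]}}

```text
time_s: 11.02
eef_pos: [468.7, -69.4, 99.2]
ee_rot: [0.527, 0.474, 0.523, -0.473]
force: [0.3, 0.5, -1.0]
grip_width: 0.996
```

{"method": "carry_out", "body": {"deltas": [[-1, 0, 6.7, -58, 0, 0, 0], [-1, 0, 13.4, -116, 0, 0, 0], [-1, 0, 20.1, -174, 0, 0, 0], [-1, 0, 26.8, -232, 0, 0, 0], [-1, 0, 33.5, -290, 0, 0, 0]]}}

```text
time_s: 11.65
eef_pos: [469.3, 226.4, 97.1]
ee_rot: [0.526, 0.473, 0.526, -0.472]
force: [1.5, -0.5, 0.2]
grip_width: 1.0
```

{"method": "carry_out", "body": {"deltas": [[-1, 0, 6.7, -58, 0, 0, 0], [-1, 0, 13.4, -116, 0, 0, 0], [-1, 0, 16.6, -142.9, 0, 0, 0], [-1, 10, 16.6, -142.9, 0, 0, 0], [-1, 50, 16.6, -142.9, 0, 0, 0]]}}

```text
time_s: 12.28
eef_pos: [471.7, 368.1, 47.4]
ee_rot: [0.527, 0.474, 0.525, -0.471]
force: [0.2, -0.2, -0.6]
grip_width: 1.002
```

{"method": "carry_out", "body": {"deltas": [[-1, 25, 0, 0, 0, 0, 0], [-1, 39, 0, 0, 0, 0, 0], [-1, 39, 0, 0, 0, 0, 0], [0.2, 39, 0, 0, 0, 0, 0], [1, 39, 0, 0, 0, 0, 0]]}}

```text
time_s: 12.9
eef_pos: [471.4, 368.4, 9.3]
ee_rot: [0.526, 0.473, 0.526, -0.472]
force: [-2.3, -3.1, 7.2]
grip_width: 0.777
```

{"method": "carry_out", "body": {"deltas": [[1, 0, 0, 0, 0, 0, 0], [1, 0, 0, 0, 0, 0, 0], [1, 0, 0, 0, 0, 0, 0], [1, -12, 0, 0, 0, 0, 0], [1, -30, 0, 0, 0, 0, 0]]}}

```text
time_s: 13.52
eef_pos: [470.7, 368.3, 38.6]
ee_rot: [0.526, 0.473, 0.526, -0.472]
force: [0.0, -0.4, -0.7]
grip_width: 0.778
```

Run:
```python
from h import *
s=ctrl.sense();print(s["eef_pos"],tool().round(3).tolist(),s["force"],s["grip_width"])
t=viewer.capture("top")[:,:,::-1]; s=viewer.capture("side")[:,:,::-1]
cv2.imwrite("pics/d4.png",np.hstack([cv2.resize(t[190:310,110:410],(600,240)),cv2.resize(s[280:400,160:280],(200,240))]))
```

```text
[470.67444904 368.2765414   38.58623012] [[0.0, 0.994, 0.107], [0.0, 0.107, -0.994], [-1.0, 0.0, -0.0]] [ 0.0081438  -0.41853741 -0.66125644] 0.7776328631693088
```

View pics/d4.png

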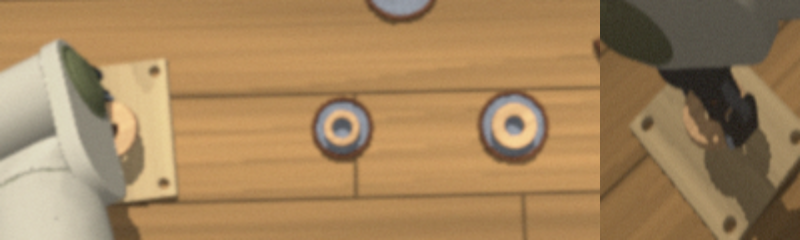

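{"method": "carry_out", "body": {"deltas": [[1, -30, 0, 0, 0, 0, 0], [1, -60, 0, 0, 0, 0, 0], [1, -75, 8, 20, 0, 0, 0], [1, -75, 28, 70.8, 0, 0, 0], [1, -75, 49.4, 125, 0, 0, 0]]}}

```text
time_s: 14.25
eef_pos: [533.7, 247.1, 112.1]
ee_rot: [0.526, 0.472, 0.526, -0.472]
force: [0.8, 0.7, -0.3]
grip_width: 0.778
```

{"method": "carry_out", "body": {"deltas": [[1, 0, 21, 53, 0, 0, 0], [1, 0, 42, 106, 0, 0, 0], [1, 0, 63, 159, 0, 0, 0], [1, 0, 83, 209, 0, 0, 0], [1, 0, 97.1, 245.7, 0, 0, 0]]}}

```text
time_s: 14.88
eef_pos: [656.3, 11.7, 111.6]
ee_rot: [0.525, 0.473, 0.526, -0.473]
force: [0.1, 0.6, -0.6]
grip_width: 0.779
```

{"method": "carry_out", "body": {"deltas": [[1, 0, 0, 0, 0, 0, 0], [1, 35, 0, 0, 0, 0, 0], [1, 70, 0, 0, 0, 0, 0], [1, 90, 0, 0, 0, 0, 0], [1, 90, 0, 0, 0, 0, 0]]}}

```text
time_s: 15.5
eef_pos: [655.1, 15.6, 21.2]
ee_rot: [0.525, 0.472, 0.527, -0.473]
force: [-0.0, -0.8, -0.6]
grip_width: 0.78
```

{"method": "carry_out", "body": {"deltas": [[1, 11, 0, 0, 0, 0, 0], [1, 19, 0, 0, 0, 0, 0], [1, 19, 0, 0, 0, 0, 0], [0.3, 19, 0, 0, 0, 0, 0], [-0.6, 19, 0, 0, 0, 0, 0]]}}

```text
time_s: 16.12
eef_pos: [656.2, 15.3, 3.7]
ee_rot: [0.526, 0.473, 0.526, -0.472]
force: [-0.4, 0.4, 4.0]
grip_width: 0.8
```

{"method": "carry_out", "body": {"deltas": [[-1, 0, 0, 0, 0, 0, 0], [-1, 0, 0, 0, 0, 0, 0], [-1, -15, 0, 0, 0, 0, 0], [-1, -50, 0, 0, 0, 0, 0], [-1, -100, 0, 0, 0, 0, 0]]}}

```text
time_s: 16.75
eef_pos: [655.4, 15.4, 104.4]
ee_rot: [0.526, 0.472, 0.527, -0.473]
force: [-0.1, -0.4, 0.2]
grip_width: 1.0
```

{"method": "carry_out", "body": {"deltas": [[-1, 0, -21, -53, 0, 0, 0], [-1, 0, -42, -106, 0, 0, 0], [-1, 0, -63, -159, 0, 0, 0], [-1, 0, -84, -212, 0, 0, 0], [-1, 0, -105, -265, 0, 0, 0]]}}

```text
time_s: 17.38
eef_pos: [522.4, 269.2, 104.6]
ee_rot: [0.526, 0.473, 0.526, -0.472]
force: [0.6, -0.1, -0.5]
grip_width: 1.004
```

Run:
```python
from h import *
s=ctrl.sense();print(s["eef_pos"],tool().round(3).tolist(),s["force"],s["grip_width"])
t=viewer.capture("top")[:,:,::-1]; s=viewer.capture("side")[:,:,::-1]
cv2.imwrite("pics/d5t.png",t);cv2.imwrite("pics/d5s.png",s)
cv2.imwrite("pics/d5.png",np.hstack([cv2.resize(t[130:310,110:410],(600,360)),np.vstack([cv2.resize(s[300:400,180:280],(200,200)),cv2.resize(s[160:240,250:350],(200,160))])]))
```

```text
[522.42735317 269.16910859 104.57213928] [[0.002, 0.994, 0.107], [0.0, 0.107, -0.994], [-1.0, 0.002, -0.0]] [ 0.64011962 -0.12251616 -0.49376321] 1.003526271286394
```

View pics/d5.png

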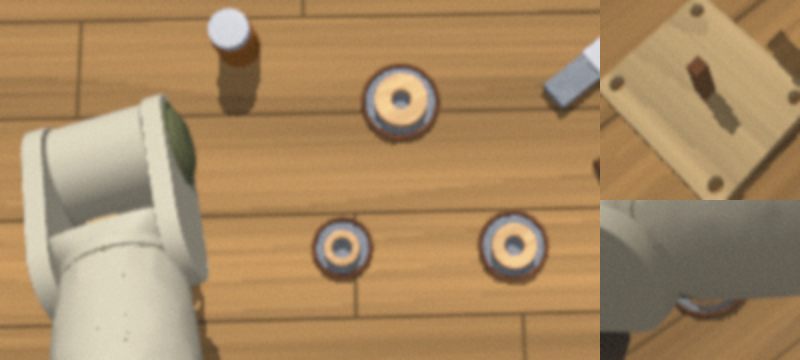

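{"method": "carry_out", "body": {"deltas": [[-1, 0, -20.7, -53, 0, 0, 0], [-1, 0, -41.5, -105.7, 0, 0, 0], [-1, 20, -41.5, -105.7, 0, 0, 0], [-1, 55, -41.5, -105.7, 0, 0, 0], [-0.3, 87, -41.5, -105.7, 0, 0, 0]]}}

```text
time_s: 18.1
eef_pos: [471.2, 368.0, 16.3]
ee_rot: [0.526, 0.473, 0.526, -0.472]
force: [-0.1, 0.3, -0.1]
grip_width: 0.816
```

{"method": "carry_out", "body": {"deltas": [[0.3, 0, 0, 0, 0, 0, 0], [1, 0, 0, 0, 0, 0, 0], [1, 0, 0, 0, 0, 0, 0], [1, 0, 0, 0, 0, 0, 0], [1, 0, 0, 0, 0, 0, 0]], "newtons": 80}}

```text
time_s: 18.73
eef_pos: [471.6, 368.6, 18.2]
ee_rot: [0.526, 0.473, 0.526, -0.472]
force: [0.0, -0.8, 6.9]
grip_width: 0.155
```

{"method": "carry_out", "body": {"deltas": [[1, 0, 0, 0, 0, 0, 0], [1, 0, 0, 0, 0, 0, 0], [1, -8, 0, 0, 0, 0, 0], [1, -30, 0, 0, 0, 0, 0], [1, -60, 0, 0, 0, 0, 0]]}}

```text
time_s: 19.35
eef_pos: [470.1, 368.0, 76.8]
ee_rot: [0.526, 0.472, 0.526, -0.473]
force: [-0.7, 0.9, -2.8]
grip_width: 0.153
```

{"method": "carry_out", "body": {"deltas": [[1, -30, 0, 0, 0, 0, 0], [1, -60, -0.5, 15, 0, 0, 0], [1, -75, -1.5, 45, 0, 0, 0], [1, -75, -3, 92, 0, 0, 0], [1, -75, -4.6, 142, 0, 0, 0]]}}

```text
time_s: 19.98
eef_pos: [481.0, 225.4, 151.9]
ee_rot: [0.526, 0.472, 0.526, -0.472]
force: [0.8, -0.3, -2.4]
grip_width: 0.153
```

{"method": "carry_out", "body": {"deltas": [[1, 0, -1.6, 50, 0, 0, 0], [1, 0, -3.3, 100, 0, 0, 0], [1, 0, -4.9, 150, 0, 0, 0], [1, 0, -6.5, 200, 0, 0, 0], [1, 0, -8.2, 250, 0, 0, 0]]}}

```text
time_s: 20.6
eef_pos: [499.6, -24.4, 151.9]
ee_rot: [0.526, 0.473, 0.526, -0.472]
force: [1.3, -1.0, -2.2]
grip_width: 0.152
```

{"method": "carry_out", "body": {"deltas": [[1, 0, -1.6, 50, -4, 0, 0], [1, 0, -3.3, 100, -9, 0, 0], [1, 0, -4.9, 150, -14, 0, 0], [1, 0, -6.5, 200, -19, 0, 0], [1, 0, -8, 240, -21.7, 0, 0]]}}

```text
time_s: 21.22
eef_pos: [517.3, -264.2, 151.7]
ee_rot: [0.606, 0.365, 0.606, -0.365]
force: [0.2, 0.1, -2.0]
grip_width: 0.154
```

{"method": "carry_out", "body": {"deltas": [[1, 0, -11, 26, 0, 0, 0], [1, 0, -22, 51, 0, 0, 0], [1, 15, -26.3, 61.2, 0, 0, 0], [1, 35, -26.3, 61.2, 0, 0, 0], [1, 41, -26.3, 61.2, 0, 0, 0]]}}

```text
time_s: 21.85
eef_pos: [522.2, -327.5, 108.3]
ee_rot: [0.604, 0.365, 0.607, -0.365]
force: [0.6, -1.0, -2.7]
grip_width: 0.155
```

{"method": "carry_out", "body": {"deltas": [[1, 0, 0, 0, 0, 0, 0], [1, 0, 0, 0, 0, 0, 0], [1, 0, 0, 0, 0, 0, 0], [1, 0, 0, 0, 0, 0, 0], [1, 0, 0, 0, 0, 0, 0]]}}

```text
time_s: 22.48
eef_pos: [522.9, -328.8, 110.4]
ee_rot: [0.606, 0.365, 0.606, -0.365]
force: [0.2, -0.1, -2.4]
grip_width: 0.148
```

Run:
```python
from h import *
s=ctrl.sense();print(s["eef_pos"],tool().round(3).tolist(),s["force"],s["grip_width"],s["joints"].round(2))
t=viewer.capture("top")[:,:,::-1]; s=viewer.capture("side")[:,:,::-1]
a=cv2.resize(t[180:280,400:500],None,fx=4,fy=4,interpolation=cv2.INTER_CUBIC)
b=cv2.resize(s[100:200,370:470],None,fx=4,fy=4,interpolation=cv2.INTER_CUBIC)
cv2.imwrite("pics/e1.png",np.hstack([a,b]))
```

```text
[ 522.91597604 -328.78374986  110.43799982] [[0.0, 0.884, 0.467], [-0.0, 0.467, -0.884], [-1.0, 0.0, 0.0]] [ 0.15057579 -0.0902433  -2.40396252] 0.14828454915944037 [-0.75  0.62  1.35  0.    1.17 -1.24]
```

View pics/e1.png

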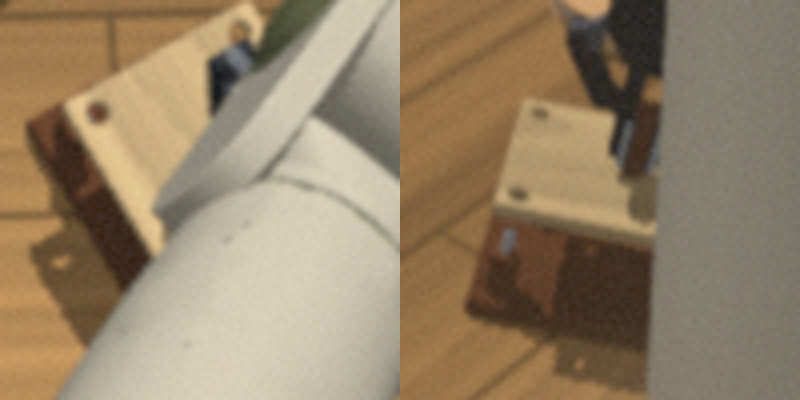

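Run:
```python
from h import *
np.set_printoptions(precision=1,suppress=True)
f=lambda a,o:(a+.5)/4-.5+o
z=110.3-16.3+10
H={"top":[(f(98,400),f(112,180)),(f(240,400),f(30,180))],"side":[(f(140,370),f(113,100)),(f(118,370),f(193,100))]}
S={"top":(522.15,-328.78,.4841),"side":(523.27,-328.28,.4857)}
for n in H:
    x,y,a=S[n]; r=R.from_euler('z',a).as_matrix()[:2,:2]
    M=np.array([(70,50),(70,-50),(-70,50),(-70,-50)])@r.T+[x,y]
    for p in H[n]:
        P=ray(n,*p,z)[:2]; i=np.linalg.norm(M-P,axis=1).argmin(); print(n,P,"pin",M[i],"hole-pin",P-M[i], "in stand axes",(P-M[i])@r)
```

```text
top [ 560.  -250.5] pin [ 560.8 -251.9] hole-pin [-0.9  1.5] in stand axes [-0.1  1.7]
top [ 607.5 -338.4] pin [ 607.4 -340.5] hole-pin [0.1 2.1] in stand axes [1.1 1.8]
side [ 608.3 -338.5] pin [ 608.5 -339.8] hole-pin [-0.3  1.3] in stand axes [0.4 1.3]
side [ 562.2 -251.1] pin [ 561.8 -251.4] hole-pin [0.4 0.3] in stand axes [0.5 0. ]
```

{"method": "carry_out", "body": {"deltas": [[1, 8, -0.4, 1.2, 0, 0, 0], [1, 16, -0.4, 1.2, 0, 0, 0], [1, 22, -0.4, 1.2, 0, 0, 0], [1, 26, -0.4, 1.2, 0, 0, 0], [1, 29, -0.4, 1.2, 0, 0, 0]]}}

```text
time_s: 23.2
eef_pos: [523.1, -330.0, 81.1]
ee_rot: [0.606, 0.365, 0.606, -0.365]
force: [0.1, -0.4, -2.2]
grip_width: 0.154
```

{"method": "carry_out", "body": {"deltas": [[1, 2, 0, 0, 0, 0, 0], [1, 4, 0, 0, 0, 0, 0], [1, 6, 0, 0, 0, 0, 0], [1, 6, 0, 0, 0, 0, 0], [1, 6, 0, 0, 0, 0, 0]]}}

```text
time_s: 23.82
eef_pos: [523.1, -330.0, 75.3]
ee_rot: [0.606, 0.365, 0.606, -0.365]
force: [-0.1, -1.5, -2.6]
grip_width: 0.154
```

{"method": "carry_out", "body": {"deltas": [[1, 2, 0, 0, 0, 0, 0], [1, 4, 0, 0, 0, 0, 0], [1, 6, 0, 0, 0, 0, 0], [1, 8, 0, 0, 0, 0, 0], [1, 8, 0, 0, 0, 0, 0]]}}

```text
time_s: 24.45
eef_pos: [523.1, -330.0, 68.2]
ee_rot: [0.606, 0.365, 0.606, -0.365]
force: [-2.8, 1.3, 6.0]
grip_width: 0.151
```

Run:
```python
from h import *
s=ctrl.sense();print(s["eef_pos"],s["force"])
s=viewer.capture("side")[:,:,::-1]
cv2.imwrite("pics/e2.png",cv2.resize(s[120:220,370:470],None,fx=4,fy=4,interpolation=cv2.INTER_CUBIC))
```

```text
[ 523.14863077 -330.03547093   68.20711876] [-2.78451789  1.2790032   6.04488228]
```

View pics/e2.png

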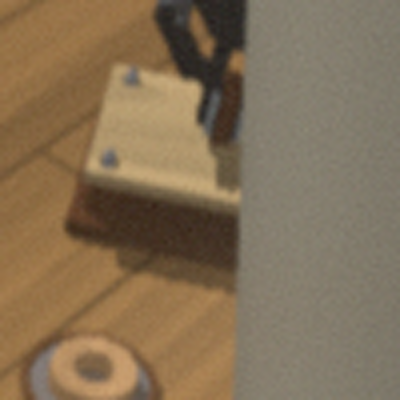

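{"method": "carry_out", "body": {"deltas": [[0.6, 0, 0, 0, 0, 0, 0], [0, 0, 0, 0, 0, 0, 0], [-0.5, 0, 0, 0, 0, 0, 0], [-0.5, 0, 0, 0, 0, 0, 0], [-0.5, -10, 0, 0, 0, 0, 0]]}}

```text
time_s: 25.12
eef_pos: [522.8, -329.8, 77.1]
ee_rot: [0.605, 0.365, 0.606, -0.365]
force: [-0.7, -0.6, 0.4]
grip_width: 0.75
```

{"method": "carry_out", "body": {"deltas": [[-0.5, -30, 0, 0, 0, 0, 0], [-0.5, -70, 0, 0, 0, 0, 0], [-0.5, -120, 0, 0, 0, 0, 0], [-0.5, -140, -20, -40, 0, 0, 0], [-0.5, -140, -40, -80, 0, 0, 0]]}}

```text
time_s: 25.75
eef_pos: [449.9, -277.7, 219.6]
ee_rot: [0.607, 0.365, 0.604, -0.365]
force: [-0.1, -0.2, -0.1]
grip_width: 0.749
```

{"method": "carry_out", "body": {"deltas": [[-0.5, 0, -20, -50, 0, 0, 0], [-0.5, 0, -40, -100, 0, 0, 0], [-0.5, 0, -60, -150, 0, 0, 0], [-0.5, 0, -80, -180, 0, 0, 0], [-0.5, 0, -80, -180, 0, 0, 0]]}}

```text
time_s: 26.38
eef_pos: [294.6, -155.4, 218.2]
ee_rot: [0.606, 0.365, 0.605, -0.365]
force: [0.4, 0.9, 0.2]
grip_width: 0.75
```

Run:
```python
from h import *
s=ctrl.sense();print(s["eef_pos"],s["force"],s["grip_width"])
t=viewer.capture("top")[:,:,::-1]; s=viewer.capture("side")[:,:,::-1]
cv2.imwrite("pics/f.png",np.hstack([np.vstack([t[120:300,210:510],s[120:300,220:520]]),np.vstack([cv2.resize(t[180:280,400:500],(360,180*2)[::1])[:180*2],])[:360]]))
```

```text
[ 294.62172621 -155.41176086  218.16376821] [0.40831839 0.93538178 0.23077954] 0.7499846128555253
```

View pics/f.png

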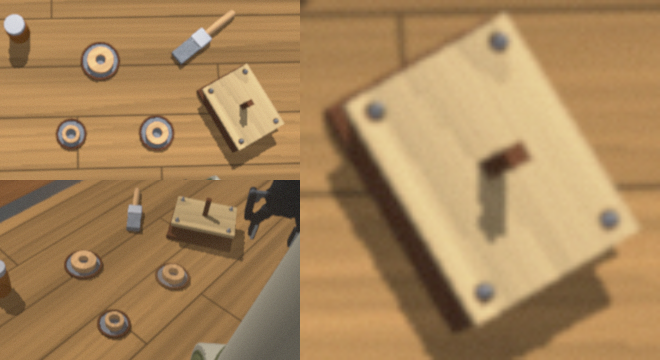

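All four pins show through the corner holes (crop, right: about (376,110), (499,41), (609,219), (485,292)). The three wheels sit inside their own dishes, and the jar and brush are where they were. I'm handing in the job now.

```bash
python3 -c "
from rig import order
print(order.finish_job())"
```

```text
the job is handed in; nothing more can be done
None
```

I took the three wheels off the post one at a time and laid each in its matching dish. I then gripped the empty carrier by its post, corrected it by about 1 mm from a camera check over the stand, lowered it onto the pins and let go. I handed the job in at about 26.5 s of the 128 s allowed.

- **Wheels:** in the last pictures each wheel lies flat and well inside its own dish. I judged the final positions by eye and did not measure them.
- **Carrier:** it looks level on the stand, with a pin showing through each of the four holes. Just before release the tool height (68.2 mm) and a 6 N upward push both fitted a carrier resting on the shoulders. I did not measure its final height or tilt separately.
- **Jar and brush:** neither shows any movement in the pictures.
- **Robot:** the gripper was clear of everything, with force readings near zero.

The only disagreement was between the two cameras, which placed the carrier and the dishes 2–3 mm apart. I used the average of the two. No check failed.

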